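# Put the coaxial parts back in their foam nests

### The arm

A 6-joint arm with a two-finger parallel gripper is mounted at the origin on the work surface; the furniture and walls round the work are solid. World frame = base frame: x ahead of the robot, y to its left, z up, the work surface at z = 0. Lengths are in m, angles in rad, forces in N, time in s.
With the tool pointing down it reaches from about 0.3 to 0.775 m from the base axis. Payload 14.6 kg.
Tool frame: the origin (TCP) lies at the centre of the arm's flange, where the gripper is bolted on; the fingertips stand 199 mm ahead of it and the grasp point (between the pads) lies ctrl.tcp_to_grasp ahead of it (ctrl.tcp_to_grasp is the distance from the TCP to the grasp point, in m); z points along the fingers, y is the line along which they close (so a half turn about z gives the same grasp; the last joint's range is limited). The gripper opens to 94 mm and grips with 3 to 60 N. Pads are 16 mm wide; open, the fingers measure 119 mm over their backs; the gripper's body (75 mm by 177 mm) begins 78 mm behind the grasp point.
Start: joints at [-1.324, 0.3, 1.521, -0, 1.321, -0.067], TCP at [0.17, -0.523, 0.405] pointing down, gripper open.
Joint ranges: [-3.03, 3.03], [-0.79, 2.21], [0.23, 2.52], [-1.04, 4.18], [0, 3.07], [-2.55, 2.55]. Speed limits (rad/s): [2.22, 2.22, 2.57, 3.14, 3.14, 3.14].

### API

Orientations are given as [roll, pitch, yaw] about the fixed x, y, z axes, in that order (R = Rz(yaw) Ry(pitch) Rx(roll)).
In Python, from station import ctrl gives the robot as it stands. The module is installed in compiled form; this text tells all that it offers.
- The arm moves only by the shell command python3 -m jog 'ROWS' [OPENING] [FORCE]. ROWS is JSON, a list of rows, each a list of 6 numbers: the shift along the tool's x, y, z in cm, then the turn, a rotation vector about the tool's x, y, z in rad. In form: [[tx, ty, tz, ax, ay, az], ...]. A call has 1 to 8 rows; each row is the pose to reach, as a shift and turn from the pose commanded when the call began, along the tool's axes at that moment; what a row does not reach only later rows make up. A row lasts 1/10 s, in which the tool goes at most 50 mm and 8.59 degrees, less where a joint would pass 70% of its speed; a pose out of reach is approached as far as the arm can. A call with a gripper value outside its range is refused whole. OPENING is the opening in per cent of the stroke, from 0 (shut) to 100 (fully open), set as the call begins (- or left out, the last holds). The fingers move at their own pace and stop on an object; FORCE is the grip in N (left out, the last holds). Time passes only in rows, so rows that repeat a pose let the fingers close. It gives the time, the measured TCP pose, the force, the opening and the grip force at its end, in the units of the state.
- ctrl.get_obs(): the state, without advancing time (a new reading comes with each control period).
- ctrl.camera(name): name is "scene" or "top"; returns a dict with "img" (420x560x3 uint8, blue, green, red), "intrinsics" (3x3 intrinsics, pixels), "R" (3x3) and "t" (3): a world point X has camera coordinates R X + t. Camera axes: x right, y down, z forward; pixel columns grow to the right and rows downward; lengths in m; the calibration is good to about 2 mm. A picture is of the moment at which its call begins. There is no depth.
- ctrl.hand_in(): hands the job in; it is judged then, once.
The state is a dict: "time_s": time; "qpos": joint angles; "joint_vel": joint speeds; "tau": joint torques, N m; "ee_pos": TCP position; "eef_rot": TCP orientation; "force": force on the tool from outside, world axes, zero at the start; "moment": the same for the moment, N m; "grip_width": finger opening in m; "grip_force": force on a finger pad.
Only numpy, scipy, OpenCV 4.12 (cv2) and the standard library are available. Lean on these libraries where they do the work, as an engineer would, in place of code of your own. Each camera call takes 0.05 s, during which the arm holds its last target. There are 200 camera calls.

### The job

Pick out the four white coaxial parts lying on the bench and put each one into the yellow-floored foam nest cut to its size: the stubby cap in the nearly square pocket, the thin gold-threaded attenuator in the narrow one, the adaptor of middle length in the middle-sized one and the long barrel in the longest. Each must end lying flat on the floor of its pocket, the same side up as now. Leave the blue USB stick and the green circuit board where they are.

Things in the scene. Friction and masses are not known exactly. Their poses are not given: they have to be found in the camera images.
- cap: Shortest and stubbiest white coaxial part, a knurled cap 18 mm wide (x), 21 mm long (y), 18 mm high, about 30 g. Its long axis is its own y; x is across it, z up. Origin: middle of the underside. It lies flat on the bench and does not roll.
- attenuator: Thin white coaxial part with a gold thread at one end, 9 mm wide (x), 9 mm high, about 28 mm long to see (y; solid from -19 to +14 mm of the origin), about 14 g. Its long axis is its own y; x is across it, z up. Origin: on the underside. It lies flat on the bench and does not roll. Grip with fingertips 5 mm above the bench to clear the nest's rim.
- adaptor: White coaxial adaptor of middle length, 20 mm wide (x), 49 mm long (y), 20 mm high, about 50 g, ribbed at one end and threaded at the other. Its long axis is its own y; x is across it, z up. Origin: middle of the underside. It lies flat on the bench and does not roll.
- barrel: Longest white coaxial part, a slim barrel with a nut at each end, 17 mm wide (x), 80 mm long (y), 17 mm high, about 60 g. Its long axis is its own y; x is across it, z up. Origin: middle of the underside. It lies flat on the bench and does not roll.
- nest_square: Fixed foam nest with the nearly square pocket (shortest): flat block 44 x 47 x 8 mm (own x, y, z) with dark top and one yellow-floored rectangular pocket 32 x 35 mm (x, y), cut for the cap. The pocket is centred on the block, its long side along own y; floor 5 mm above the underside, depth 3 mm. Origin: middle of the underside.
- nest_narrow: Fixed foam nest with the narrowest pocket (second shortest): flat block 35 x 59 x 8 mm (own x, y, z) with dark top and one yellow-floored rectangular pocket 23 x 47 mm (x, y), cut for the thin gold-threaded attenuator. The pocket is centred on the block, its long side along own y; floor 5 mm above the underside, depth 3 mm. Origin: middle of the underside.
- nest_medium: Fixed foam nest with the wide pocket of middle length (second longest): flat block 46 x 75 x 8 mm (own x, y, z) with dark top and one yellow-floored rectangular pocket 34 x 63 mm (x, y), cut for the adaptor of middle length. The pocket is centred on the block, its long side along own y; floor 5 mm above the underside, depth 3 mm. Origin: middle of the underside.
- nest_long: Fixed foam nest with the longest pocket: flat block 43 x 106 x 8 mm (own x, y, z) with dark top and one yellow-floored rectangular pocket 31 x 94 mm (x, y), cut for the long barrel. The pocket is centred on the block, its long side along own y; floor 5 mm above the underside, depth 3 mm. Origin: middle of the underside.
- usb_stick: Loose blue USB stick, 18 x 49 x 8 mm, among the parts. Not part of the job: leave it where it lies.
- green_board: Loose small green circuit board with gold connectors, 35 x 72 x 11 mm, among the parts. Not part of the job: leave it where it lies.

How it is judged:
By the outcome, as a careful person would: the job done as asked, in the order asked, and still so for the second after the job is handed in, with the robot touching nothing.
It also fails if it takes over 112 s, if anything falls off the work surface, if the arm or the gripper's body presses on something with over 40 N, if the wrist force passes 120 N, or if a joint passes its speed limit or range.

## Working session

There is one attempt and no reset: what is moved stays moved. The work goes in short steps, Python scripts to look and compute and a shell command to move; the robot and the scene stay as the last step left them, time stands still between calls to the robot, and variables do not carry over. Pictures are saved under pics/ and viewed, at most 14 in all, crops included, and the job is handed in when it is done.

```bash
mkdir -p pics
python3 - <<'E'
from station import ctrl
import cv2
for n in("top","scene"):
    c=ctrl.camera(n); cv2.imwrite(f"pics/{n}0.png",c["img"]); print(n,c["intrinsics"],c["R"],c["t"])
    import pickle; pickle.dump(c,open(n+"0.pkl","wb"))
print(ctrl.tcp_to_grasp,ctrl.get_obs())
E
```

```text
top [[483.38451222   0.         271.32019252]
 [  0.         483.38451222 207.62830655]
 [  0.           0.           1.        ]] [[-0.01763373 -0.99984011  0.00296852]
 [-0.988325    0.0169811  -0.15141116]
 [ 0.15133655 -0.00560381 -0.98846641]] [0.08405196 0.49383816 0.79390084]
scene [[470.23735853   0.         275.98241044]
 [  0.         470.23735853 205.37490579]
 [  0.           0.           1.        ]] [[-4.64867512e-01 -8.85380151e-01 -4.28482370e-04]
 [-6.51596259e-01  3.42447205e-01 -6.76869431e-01]
 [ 5.99433492e-01 -3.14375411e-01 -7.36102975e-01]] [0.31781399 0.3273941  0.69110322]
0.1804 {'time_s': 0.1, 'qpos': array([-1.32360878e+00,  3.00381277e-01,  1.52152388e+00, -3.25257109e-05,
        1.32068578e+00, -6.65819796e-02]), 'joint_vel': array([-0.0003461 , -0.00202211, -0.0014423 ,  0.0004048 ,  0.00075871,
        0.0009764 ]), 'tau': array([-1.44399968e-03, -5.32654345e+01, -3.53286445e+01,  7.09199044e-02,
        2.35351530e-02, -6.72946840e-05]), 'ee_pos': array([ 0.16975124, -0.52311128,  0.40415969]), 'eef_rot': array([-3.14059449e+00, -3.49826352e-05,  3.13777570e-01]), 'force': array([ 0.05735534,  0.13435785, -0.9125968 ]), 'moment': array([-0.03389228,  0.02966309,  0.01618291]), 'grip_force': 0.0, 'grip_width': 0.0939391988993249}
```

View pics/top0.png

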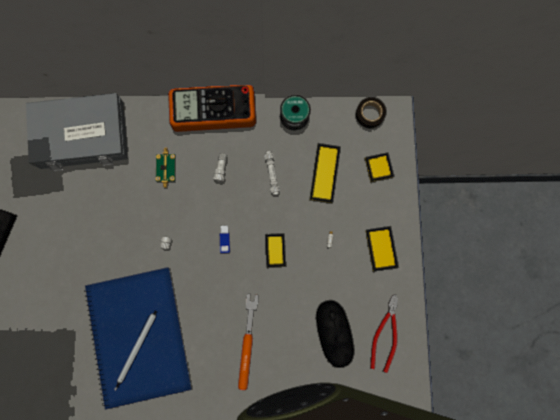

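View pics/scene0.png

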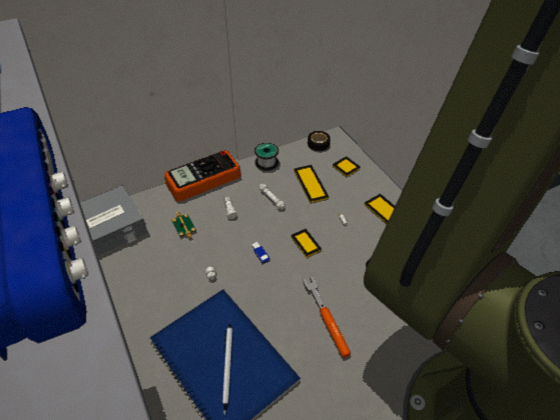

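Top view: cap at (166,243), attenuator (330,240), adaptor (221,168) and barrel (272,172). Nests: square (379,166), narrow (275,250), medium (382,249) and long (325,173). The USB stick is at (225,239) and the board at (165,169).

```bash
cat > h.py <<'E'
import numpy as np, cv2
def ray(c,uv,z):
    R,t,K=c["R"],c["t"],c["intrinsics"]
    o=-R.T@t; d=R.T@np.linalg.inv(K)@np.array([uv[0],uv[1],1.]); return (o+d*(z-o[2])/d[2])[:2]
def blob(c,roi,kind,z):
    x0,y0,x1,y1=roi; im=c["img"][y0:y1,x0:x1]; hsv=cv2.cvtColor(im,cv2.COLOR_BGR2HSV)
    if kind=="y": m=cv2.inRange(hsv,(18,120,100),(38,255,255))
    else: m=cv2.inRange(hsv,(0,0,135),(180,70,255))|(cv2.inRange(hsv,(12,80,110),(38,255,255)) if kind=="wg" else 0)
    n,l,s,_=cv2.connectedComponentsWithStats(m,connectivity=8)
    keep=[i for i in range(1,n) if s[i,4]>3]
    ys,xs=np.nonzero(np.isin(l,keep))
    P=np.array([ray(c,(x+x0,y+y0),z) for x,y in zip(xs,ys)])
    (cx,cy),(w,h),a=cv2.minAreaRect((P*1000).astype(np.float32))
    e=np.linalg.eigh(np.cov(P.T))[1][:,1]
    return np.array([cx,cy])/1000,(w,h),P.mean(0),np.degrees(np.arctan2(e[1],e[0])),len(P),a
E
python3 - <<'E'
import pickle,cv2,numpy as np; from h import *
c=pickle.load(open("top0.pkl","rb"))
for n,r,k,z in[("cap",(150,228,184,258),"w",.011),("att",(320,225,342,256),"wg",.006),("adap",(206,148,236,190),"w",.012),("barrel",(255,143,288,202),"w",.01),
 ("sq",(360,148,400,186),"y",.0055),("narrow",(260,228,292,272),"y",.0055),("med",(362,222,402,276),"y",.0055),("long",(305,138,346,208),"y",.0055)]:
    b=blob(c,r,k,z); print(n,"rect",b[0].round(4),np.round(b[1],1),"ang",round(b[5],1),"mean",b[2].round(4),"pca",round(b[3],1),b[4])
im=c["img"]
a=cv2.resize(im[140:270,140:300],None,fx=5,fy=4.6,interpolation=cv2.INTER_CUBIC);cv2.imwrite("pics/crop.png",a[:600])
E
```

```text
cap rect [0.4416 0.2639] [11.5 18.2] ang 82.7 mean [0.4416 0.2639] pca 171.0 66
att rect [ 0.443  -0.0276] [ 7.1 26.7] ang 87.9 mean [ 0.4421 -0.0272] pca 170.6 56
adap rect [0.5704 0.1674] [14.2 35.5] ang 80.7 mean [0.5693 0.1677] pca 168.8 123
barrel rect [0.5642 0.0749] [79.1 12.8] ang 7.6 mean [0.5627 0.0739] pca -171.3 189
sq rect [ 0.5718 -0.1212] [35.8 32.4] ang 10.7 mean [ 0.5717 -0.1212] pca -173.0 346
narrow rect [0.4245 0.0701] [24.6 45.8] ang 89.0 mean [0.4246 0.0703] pca -176.7 370
med rect [ 0.4241 -0.1182] [63.8 35.1] ang 7.0 mean [ 0.424  -0.1181] pca -172.4 711
long rect [ 0.5628 -0.0224] [32.  94.4] ang 80.3 mean [ 0.5625 -0.0223] pca 170.1 903
```

View pics/crop.png

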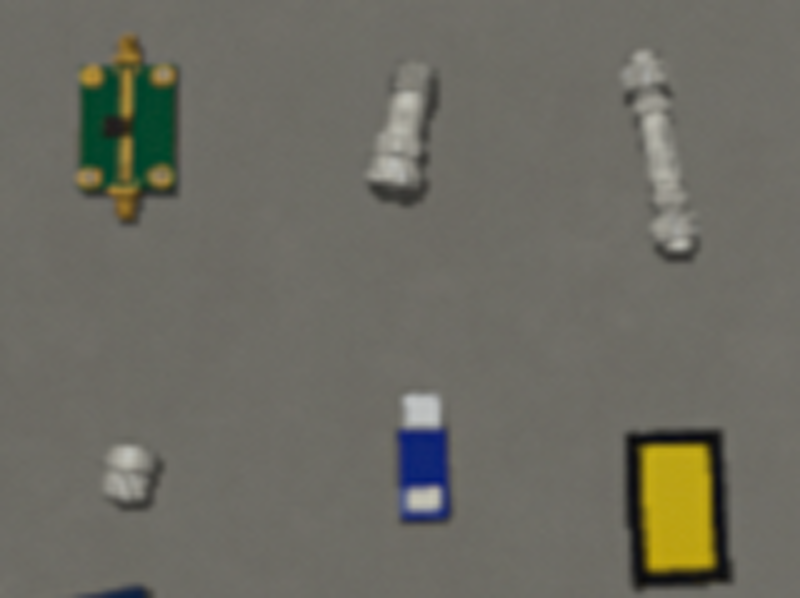

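```bash
cat >> h.py <<'E'
def go(tx,ty,tz,yaw_deg):
    "shift (cm) and turn from current measured pose"
    from station import ctrl; o=ctrl.get_obs(); p=o["ee_pos"]; r,pi,y=o["eef_rot"]
    from scipy.spatial.transform import Rotation as Ro
    R=Ro.from_euler("xyz",[r,pi,y]); d=R.inv().apply(np.array([tx,ty,tz])-p)*100
    rv=(R.inv()*Ro.from_euler("xyz",[np.pi,0,np.radians(yaw_deg)])).as_rotvec()
    print("t=%.1f"%o["time_s"],"pos",p.round(4),"yaw",round(np.degrees(y),1),"| shift",d.round(2),"turn",rv.round(3),"grip",round(o["grip_width"]*1000,1),round(o["grip_force"],1))
E
python3 - <<'E'
import pickle,cv2,numpy as np; from h import *
c=pickle.load(open("top0.pkl","rb"))
bg=np.median(c["img"][200:225,180:260].reshape(-1,3),0); print(bg)
for n,r,z in[("cap",(154,230,180,256),.009),("adap",(206,148,236,190),.01),("barrel",(255,143,288,202),.0085),("att",(320,225,342,256),.0045)]:
    x0,y0,x1,y1=r; d=np.abs(c["img"][y0:y1,x0:x1].astype(int)-bg).max(2)
    m=(d>25).astype(np.uint8); nn,l,s,_=cv2.connectedComponentsWithStats(m); k=1+s[1:,4].argmax()
    ys,xs=np.nonzero(l==k); P=np.array([ray(c,(x+x0,y+y0),z) for x,y in zip(xs,ys)])
    e=np.linalg.eigh(np.cov(P.T))[1][:,1]; b=cv2.minAreaRect((P*1000).astype(np.float32))
    print(n,len(P),P.mean(0).round(4),np.degrees(np.arctan2(e[1],e[0])).round(1),np.round(b[0],1),np.round(b[1],1),round(b[2],1))
go(.45,-.1,.35,0)
E
```

```text
[101. 108. 110.]
cap 66 [0.4418 0.2644] 171.0 [441.8 264.4] [11.5 18.2] 82.7
adap 122 [0.5698 0.1678] 168.9 [570.9 166.8] [14.1 35.6] 77.5
barrel 113 [0.564  0.0736] -172.1 [565.9  74.1] [44.8 11.7] 6.2
att 60 [ 0.442  -0.0272] 169.0 [441.3 -27. ] [ 6.8 30.9] 80.8
t=0.1 pos [ 0.1698 -0.5231  0.4042] yaw 18.0 | shift [ 39.72 -31.59   5.45] turn [-0.001  0.     0.314] grip 93.9 0.0
```

```bash
python3 - <<'E'
import pickle; from h import *
c=pickle.load(open("top0.pkl","rb"))
for n,u,v,z in[("cap",166.2,243.3,.009),("adap",221,168.3,.01),("adtop",222.6,153,.01),("adbot",219.4,183.5,.01),("bar",271.8,172.7,.0085)]: print(n,ray(c,(u,v),z).round(4))
E
S='[39.7,-31.6,5.4,0,0,0.31]'; python3 -m jog '[[39.7,-31.6,5.4,0,0,0.31],[39.7,-31.6,5.4,0,0,0.31],[39.7,-31.6,5.4,0,0,0.31],[39.7,-31.6,5.4,0,0,0.31],[39.7,-31.6,5.4,0,0,0.31],[39.7,-31.6,5.4,0,0,0.31],[39.7,-31.6,5.4,0,0,0.31],[39.7,-31.6,5.4,0,0,0.31]]' 50 20
python3 -c "
from h import *
go(.4418,.2644,.30,-9)"
```

```text
cap [0.4393 0.2612]
adap [0.5726 0.1646]
adtop [0.6009 0.1616]
adbot [0.5447 0.1675]
bar [0.5633 0.0733]
time_s: 0.9
ee_pos: [0.3887, -0.1915, 0.3624]
eef_rot: [3.142, -0.0, 0.004]
force: [0.6, -1.6, -0.8]
grip_width: 0.0468
grip_force: 0.0
t=0.9 pos [ 0.3887 -0.1915  0.3624] yaw 0.2 | shift [  5.48 -45.57   6.24] turn [ 0.    -0.     0.161] grip 46.8 0.0
```

```bash
python3 -m jog '[[5.3,-45.4,6,0,0,0.16],[5.3,-45.4,6,0,0,0.16],[5.3,-45.4,6,0,0,0.16],[5.3,-45.4,6,0,0,0.16],[5.3,-45.4,6,0,0,0.16],[5.3,-45.4,6,0,0,0.16],[5.3,-45.4,6,0,0,0.16],[5.3,-45.4,6,0,0,0.16]]' >/dev/null
python3 -m jog '[[0.9,-5.5,0,0,0,0],[0.9,-5.5,0,0,0,0],[0.9,-5.5,0,0,0,0]]'
python3 -c "
from h import *
go(.4405,.263,.25,-9)"
```

```text
time_s: 2.0
ee_pos: [0.4491, 0.2471, 0.3108]
eef_rot: [3.141, 0.001, -0.154]
force: [0.1, -0.1, 0.5]
grip_width: 0.0471
grip_force: 0.0
t=2.0 pos [0.4491 0.2471 0.3108] yaw -8.8 | shift [-1.09 -1.44  6.08] turn [0.001 0.001 0.003] grip 47.1 0.0
```

Go above the cap, settle, and look from close by.

```bash
python3 -m jog '[[-1.1,-1.4,2,0,0,0],[-1.1,-1.4,6,0,0,0],[-1.1,-1.4,6,0,0,0],[-1.1,-1.4,6,0,0,0]]' >/dev/null
python3 - <<'E'
from h import *; from station import ctrl
go(.4405,.263,.205,-9)
a=ctrl.camera("top");b=ctrl.camera("scene")
A=cv2.resize(a["img"][190:290,110:220],(396,360),interpolation=2);B=cv2.resize(b["img"][200:300,150:260],(396,360),interpolation=2)
cv2.imwrite("pics/c1.png",np.hstack([A,B]))
E
```

```text
t=2.4 pos [0.4408 0.2609 0.2522] yaw -9.0 | shift [-0.06 -0.21  4.72] turn [ 0.001  0.001 -0.   ] grip 47.1 0.0
```

View pics/c1.png

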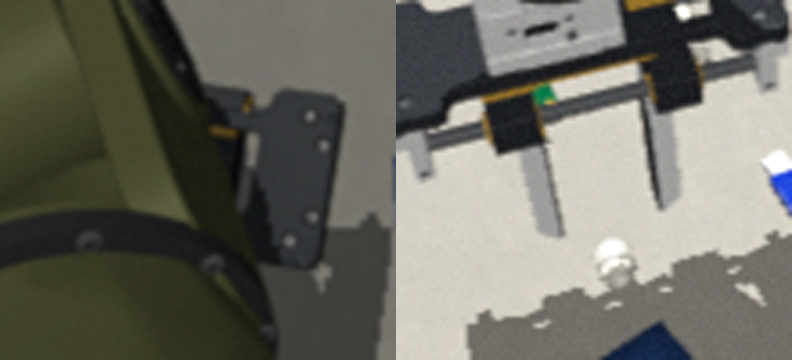

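The scene view (right half) shows the open fingers straddling the cap, which is at about (615,262) in the crop. I'll descend and grip.

```bash
python3 -m jog '[[-0.05,-0.1,2.5,0,0,0],[-0.05,-0.1,4.6,0,0,0],[-0.05,-0.1,4.6,0,0,0],[-0.05,-0.1,4.6,0,0,0]]'
python3 -m jog '[[0,0,0,0,0,0],[0,0,0,0,0,0],[0,0,0,0,0,0],[0,0,0,0,0,0],[0,0,0,0,0,0],[0,0,0,0,0,0]]' 5 20
python3 - <<'E'
from h import *; from station import ctrl
go(.5717,-.1212,.26,9)
b=ctrl.camera("scene")
cv2.imwrite("pics/c2.png",cv2.resize(b["img"][200:300,150:260],(396,360),interpolation=2))
E
```

```text
time_s: 2.9
ee_pos: [0.4407, 0.2629, 0.207]
eef_rot: [-3.141, -0.001, -0.156]
force: [0.4, -0.5, 1.0]
grip_width: 0.0473
grip_force: 0.0
time_s: 3.5
ee_pos: [0.4403, 0.263, 0.2058]
eef_rot: [-3.141, -0.0, -0.156]
force: [-1.9, -0.2, 5.5]
grip_width: 0.0174
grip_force: 20.0
t=3.5 pos [0.4403 0.263  0.2058] yaw -8.9 | shift [18.95 35.91 -5.42] turn [-0.    -0.    -0.313] grip 17.4 20.0
```

View pics/c2.png

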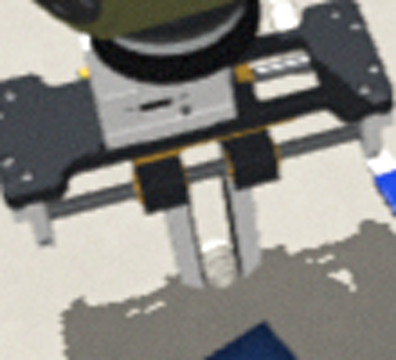

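Cap gripped (17.4 mm wide). Lift and carry.

```bash
python3 -m jog '[[0,0,-5.4,0,0,0],[4.6,8.7,-5.4,0,0,-0.08],[9.2,17.4,-5.4,0,0,-0.16],[13.8,26,-5.4,0,0,-0.24],[18.9,35.9,-5.4,0,0,-0.31],[18.9,35.9,-5.4,0,0,-0.31],[18.9,35.9,-5.4,0,0,-0.31],[18.9,35.9,-5.4,0,0,-0.31]]'
python3 -c "
from h import *
go(.5717,-.1212,.26,9)"
```

```text
time_s: 4.35
ee_pos: [0.5534, -0.0704, 0.2592]
eef_rot: [-3.141, 0.0, 0.154]
force: [1.3, 1.0, -0.2]
grip_width: 0.0174
grip_force: 20.0
t=4.3 pos [ 0.5534 -0.0704  0.2592] yaw 8.8 | shift [ 1.03  5.3  -0.08] turn [-0.     0.    -0.003] grip 17.4 20.0
```

```bash
python3 -m jog '[[0.9,4.7,0,0,0,0],[0.9,4.7,0,0,0,0],[0.9,4.7,0,0,0,0],[0.9,4.7,0,0,0,0],[0.9,4.7,0,0,0,0]]' > /dev/null
python3 -c "
from h import *
go(.5717,-.1212,.2115,9)"
```

```text
t=4.8 pos [ 0.5691 -0.1121  0.2593] yaw 8.9 | shift [0.11 0.94 4.78] turn [-0.     0.    -0.002] grip 17.1 20.0
```

```bash
python3 -m jog '[[0.1,0.9,1,0,0,0],[0.1,0.9,3.5,0,0,0],[0.1,0.9,4.7,0,0,0],[0.1,0.9,4.7,0,0,0],[0.1,0.9,4.7,0,0,0],[0.1,0.9,4.7,0,0,0]]'
python3 - <<'E'
from h import *; from station import ctrl
go(.5717,-.1212,.2115,9)
b=ctrl.camera("scene");a=ctrl.camera("top")
B=cv2.resize(b["img"][110:210,290:400],(396,360),interpolation=2);A=cv2.resize(a["img"][120:220,320:430],(396,360),interpolation=2)
cv2.imwrite("pics/c3.png",np.hstack([A,B]))
E
```

```text
time_s: 5.45
ee_pos: [0.5717, -0.122, 0.2126]
eef_rot: [3.141, -0.0, 0.154]
force: [-0.6, 0.1, -0.5]
grip_width: 0.0173
grip_force: 20.0
t=5.5 pos [ 0.5717 -0.122   0.2126] yaw 8.8 | shift [ 0.01 -0.08  0.11] turn [ 0.    -0.    -0.003] grip 17.3 20.0
```

View pics/c3.png

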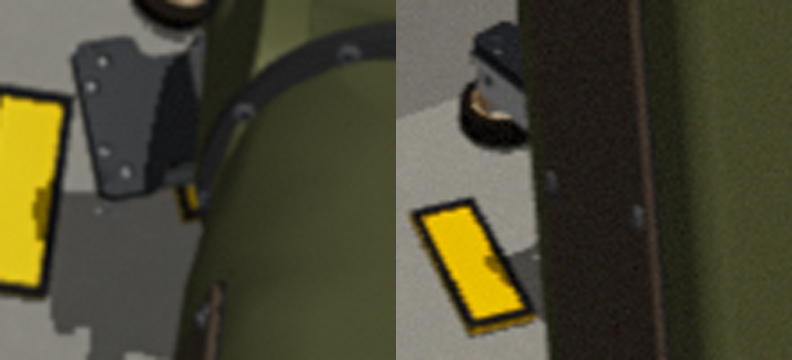

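Occluded by the arm, but the pose is right. Release, lift, and go on towards the attenuator; look once clear.

```bash
python3 -m jog '[[0,0,0.1,0,0,0],[0,0,0.1,0,0,0]]'
python3 -m jog '[[0,0,0.1,0,0,0],[0,0,0.1,0,0,0],[0,0,0.1,0,0,0],[0,0,-6,0,0,0],[0,0,-6,0,0,0],[0,0,-6,0,0,0]]' 40 >/dev/null
python3 -c "
from h import *
go(.442,-.0272,.26,-10)"
```

```text
time_s: 5.75
ee_pos: [0.5716, -0.122, 0.2113]
eef_rot: [3.142, -0.0, 0.154]
force: [1.1, 0.9, -0.5]
grip_width: 0.0176
grip_force: 20.0
t=6.3 pos [ 0.5719 -0.1221  0.2733] yaw 8.8 | shift [-11.39 -11.37   1.27] turn [ 0.001 -0.004  0.328] grip 37.4 0.0
```

```bash
python3 -m jog '[[-11.4,-11.3,1.3,0,0,0.33],[-11.4,-11.3,1.3,0,0,0.33],[-11.4,-11.3,1.3,0,0,0.33],[-11.4,-11.3,1.3,0,0,0.33],[-11.4,-11.3,1.3,0,0,0.33],[-11.4,-11.3,1.3,0,0,0.33]]' >/dev/null
python3 - <<'E'
from h import *; from station import ctrl
go(.442,-.0272,.204,-10)
b=ctrl.camera("scene");a=ctrl.camera("top")
B=cv2.resize(b["img"][130:250,280:400],(400,400),interpolation=2);A=cv2.resize(a["img"][130:250,310:430],(400,400),interpolation=2)
cv2.imwrite("pics/c4.png",np.hstack([A,B]))
E
```

```text
t=7.0 pos [ 0.4425 -0.0283  0.2582] yaw -10.1 | shift [-0.07 -0.1   5.42] turn [ 0.    -0.001 -0.001] grip 37.6 0.0
```

View pics/c4.png

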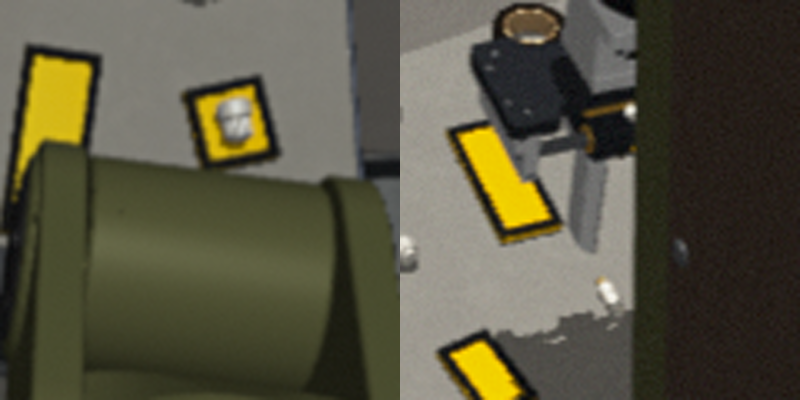

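The cap lies inside the square pocket at crop (235,120). The attenuator is at crop (608,292), still upright, with its gold end facing away. Descend and grip.

```bash
python3 -m jog '[[0,0,2.5,0,0,0],[-0.05,-0.1,5.3,0,0,0],[-0.05,-0.1,5.3,0,0,0],[-0.05,-0.1,5.3,0,0,0],[-0.05,-0.1,5.3,0,0,0]]'
python3 -m jog '[[0,0,0,0,0,0],[0,0,0,0,0,0],[0,0,0,0,0,0],[0,0,0,0,0,0],[0,0,0,0,0,0],[0,0,0,0,0,0]]' 0 15
python3 -c "
from h import *
go(.4245,.0702,.26,3)"
```

```text
time_s: 7.55
ee_pos: [0.442, -0.0271, 0.2064]
eef_rot: [-3.142, -0.002, -0.176]
force: [0.6, -0.7, 0.6]
grip_width: 0.0376
grip_force: 0.0
time_s: 8.15
ee_pos: [0.4414, -0.0268, 0.2055]
eef_rot: [3.142, -0.0, -0.176]
force: [-0.4, 0.4, 4.1]
grip_width: 0.0085
grip_force: 15.0
t=8.2 pos [ 0.4414 -0.0268  0.2055] yaw -10.1 | shift [-3.36 -9.25 -5.46] turn [ 0.    -0.    -0.228] grip 8.5 15.0
```

```bash
python3 -m jog '[[0,0,-4,0,0,0],[-3.4,-9.2,-5.4,0,0,-0.23],[-3.4,-9.2,-5.4,0,0,-0.23],[-3.4,-9.2,-5.4,0,0,-0.23],[-3.4,-9.2,-5.4,0,0,-0.23],[-3.4,-9.2,-5.4,0,0,-0.23],[-3.4,-9.2,-5.4,0,0,-0.23]]' >/dev/null
python3 - <<'E'
from h import *; from station import ctrl
go(.4245,.0702,.2115,3)
b=ctrl.camera("scene");a=ctrl.camera("top")
B=cv2.resize(b["img"][170:290,240:360],(400,400),interpolation=2);A=cv2.resize(a["img"][190:310,220:340],(400,400),interpolation=2)
cv2.imwrite("pics/c5.png",np.hstack([A,B]))
E
```

```text
t=8.8 pos [0.4242 0.0688 0.259 ] yaw 3.0 | shift [ 0.04 -0.14  4.75] turn [ 0.     0.001 -0.001] grip 7.8 15.0
```

View pics/c5.png

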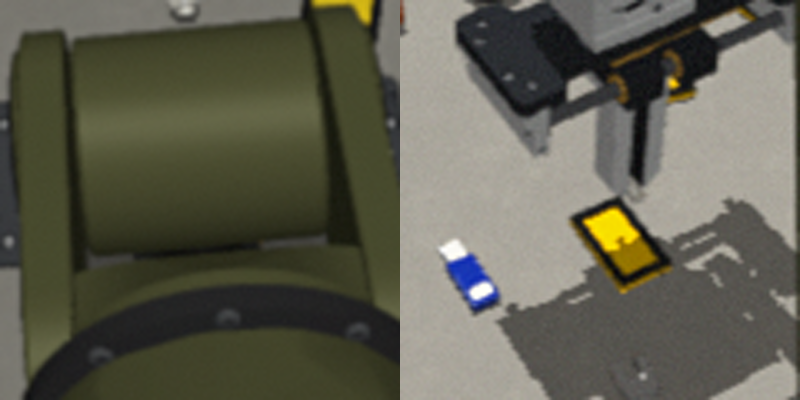

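The attenuator is held between the tips at crop (635,190), above the narrow nest. Lower and release.

```bash
python3 -m jog '[[0,-0.1,2.5,0,0,0],[0,-0.1,4.6,0,0,0],[0,-0.1,4.7,0,0,0],[0,-0.1,4.7,0,0,0],[0,-0.1,4.7,0,0,0],[0,-0.1,4.7,0,0,0]]'
python3 -m jog '[[0,0,0,0,0,0],[0,0,0,0,0,0],[0,0,0,0,0,0],[0,0,-6,0,0,0],[0,0,-6,0,0,0],[0,0,-6,0,0,0]]' 35 >/dev/null
python3 -c "
from h import *
go(.572,.1655,.26,-9)"
```

```text
time_s: 9.55
ee_pos: [0.4242, 0.0707, 0.2131]
eef_rot: [-3.142, -0.001, 0.054]
force: [-0.2, 0.1, 0.1]
grip_width: 0.0085
grip_force: 15.0
t=10.2 pos [0.4242 0.0708 0.2737] yaw 3.1 | shift [15.26 -8.66  1.43] turn [-0.001 -0.004  0.211] grip 32.5 0.0
```

```bash
python3 -m jog '[[15.2,-8.6,1.3,0,0,0.21],[15.2,-8.6,1.3,0,0,0.21],[15.2,-8.6,1.3,0,0,0.21],[15.2,-8.6,1.3,0,0,0.21],[15.2,-8.6,1.3,0,0,0.21],[15.2,-8.6,1.3,0,0,0.21]]' 55 >/dev/null
python3 - <<'E'
from h import *; from station import ctrl
go(.572,.1655,.207,-9)
b=ctrl.camera("scene");a=ctrl.camera("top")
B=cv2.resize(b["img"][150:270,200:320],(400,400),interpolation=2);A=cv2.resize(a["img"][150:270,180:300],(400,400),interpolation=2)
cv2.imwrite("pics/c6.png",np.hstack([A,B]))
E
```

```text
t=10.8 pos [0.5707 0.1647 0.2574] yaw -8.9 | shift [ 0.13 -0.1   5.04] turn [0.001 0.002 0.001] grip 51.8 0.0
```

View pics/c6.png

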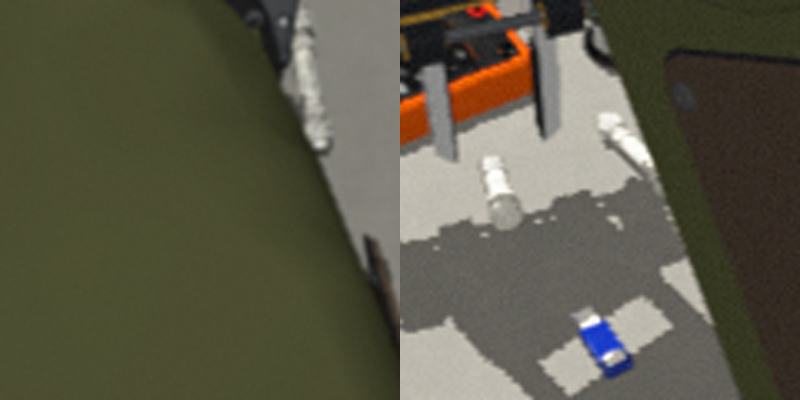

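The adaptor, at crop (503,192), sits between the finger lines. Descend and grip.

```bash
python3 -m jog '[[0,0,2.5,0,0,0],[0,-0.1,4.9,0,0,0],[0,-0.1,4.9,0,0,0],[0,-0.1,4.9,0,0,0],[0,-0.1,4.9,0,0,0]]'
python3 -m jog '[[0,0,0,0,0,0],[0,0,0,0,0,0],[0,0,0,0,0,0],[0,0,0,0,0,0],[0,0,0,0,0,0],[0,0,0,0,0,0]]' 5 20
python3 -c "
from h import *
go(.424,-.1182,.27,7.3)"
```

```text
time_s: 11.35
ee_pos: [0.5714, 0.1656, 0.2118]
eef_rot: [-3.141, -0.002, -0.156]
force: [-0.5, 0.4, 1.0]
grip_width: 0.0514
grip_force: 0.0
time_s: 11.95
ee_pos: [0.5713, 0.1658, 0.2104]
eef_rot: [-3.142, -0.0, -0.156]
force: [-0.3, 0.2, 3.0]
grip_width: 0.0192
grip_force: 19.9
t=11.9 pos [0.5713 0.1658 0.2104] yaw -8.9 | shift [-10.13  30.35  -5.96] turn [-0.    -0.    -0.284] grip 19.2 19.9
```

```bash
python3 -m jog '[[0,0,-4,0,0,0],[-1,3,-6,0,0,-0.05],[-10.1,30.3,-6,0,0,-0.28],[-10.1,30.3,-6,0,0,-0.28],[-10.1,30.3,-6,0,0,-0.28],[-10.1,30.3,-6,0,0,-0.28],[-10.1,30.3,-6,0,0,-0.28],[-10.1,30.3,-6,0,0,-0.28]]' >/dev/null
python3 -m jog '[[0,0,0,0,0,0],[0,0,0,0,0,0],[0,0,0,0,0,0]]'
python3 -c "
from h import *
go(.424,-.1182,.2165,7.3)"
```

```text
time_s: 13.05
ee_pos: [0.4247, -0.1172, 0.2703]
eef_rot: [-3.142, -0.0, 0.125]
force: [0.4, -0.6, -1.5]
grip_width: 0.0196
grip_force: 19.9
t=13.1 pos [ 0.4247 -0.1172  0.2703] yaw 7.1 | shift [-0.09  0.09  5.38] turn [-0.    -0.    -0.003] grip 19.6 19.9
```

```bash
python3 -m jog '[[0,0.1,2.5,0,0,0],[-0.1,0.1,4.8,0,0,0],[-0.1,0.1,5.35,0,0,0],[-0.1,0.1,5.35,0,0,0],[-0.1,0.1,5.35,0,0,0],[-0.1,0.1,5.35,0,0,0]]'
python3 -m jog '[[0,0,0.1,0,0,0],[0,0,0.1,0,0,0],[0,0,0.1,0,0,0],[0,0,-6,0,0,0],[0,0,-6,0,0,0],[0,0,-6,0,0,0]]' 50 >/dev/null
python3 -c "
from h import *
go(.5637,.0738,.26,8.5)"
```

```text
time_s: 13.65
ee_pos: [0.4238, -0.1187, 0.2174]
eef_rot: [3.141, -0.001, 0.124]
force: [0.4, -0.1, -0.6]
grip_width: 0.0192
grip_force: 20.0
t=14.2 pos [ 0.4238 -0.119   0.2784] yaw 7.1 | shift [ 16.26 -17.41   1.86] turn [ 0.002 -0.003 -0.025] grip 46.9 0.0
```

```bash
python3 -m jog '[[16.2,-17.4,1.8,0,0,-0.02],[16.2,-17.4,1.8,0,0,-0.02],[16.2,-17.4,1.8,0,0,-0.02],[16.2,-17.4,1.8,0,0,-0.02],[16.2,-17.4,1.8,0,0,-0.02],[16.2,-17.4,1.8,0,0,-0.02],[16.2,-17.4,1.8,0,0,-0.02]]' 45 >/dev/null
python3 - <<'E'
from h import *; from station import ctrl
go(.5637,.0738,.206,8.5)
b=ctrl.camera("scene");a=ctrl.camera("top")
B=cv2.resize(b["img"][130:250,240:400],(400,300),interpolation=2);A=cv2.resize(a["img"][150:270,280:440],(400,300),interpolation=2)
cv2.imwrite("pics/c7.png",np.hstack([A,B]))
E
```

```text
t=14.9 pos [0.5624 0.0741 0.257 ] yaw 8.3 | shift [0.13 0.05 5.1 ] turn [-0.     0.002 -0.003] grip 42.1 0.0
```

View pics/c7.png

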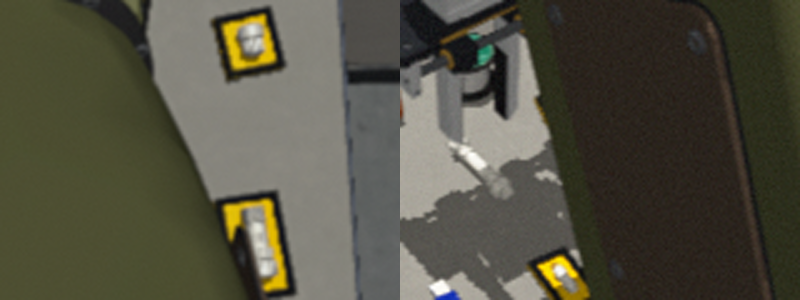

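Cap, adaptor and attenuator all lie in their pockets (crop (250,42), (258,240) and (565,277)). The barrel is at crop (480,168), between the fingers. Descend and grip.

```bash
python3 -m jog '[[0,0,2.5,0,0,0],[0.1,0,5,0,0,0],[0.1,0,5,0,0,0],[0.1,0,5,0,0,0],[0.1,0,5,0,0,0]]'
python3 -m jog '[[0,0,0,0,0,0],[0,0,0,0,0,0],[0,0,0,0,0,0],[0,0,0,0,0,0],[0,0,0,0,0,0],[0,0,0,0,0,0]]' 0 25
python3 -c "
from h import *
go(.5627,-.0223,.265,-9.9)"
```

```text
time_s: 15.55
ee_pos: [0.564, 0.0735, 0.2102]
eef_rot: [3.141, -0.002, 0.143]
force: [-0.3, -0.1, 0.5]
grip_width: 0.0422
grip_force: 0.0
time_s: 16.15
ee_pos: [0.5638, 0.0739, 0.209]
eef_rot: [3.142, -0.0, 0.144]
force: [-1.8, -0.8, 4.1]
grip_width: 0.0164
grip_force: 25.0
t=16.1 pos [0.5638 0.0739 0.209 ] yaw 8.2 | shift [-1.49  9.51 -5.6 ] turn [ 0.    -0.     0.317] grip 16.4 25.0
```

```bash
python3 -m jog '[[0,0,-4,0,0,0],[-1.5,9.5,-5.6,0,0,0.32],[-1.5,9.5,-5.6,0,0,0.32],[-1.5,9.5,-5.6,0,0,0.32],[-1.5,9.5,-5.6,0,0,0.32],[-1.5,9.5,-5.6,0,0,0.32],[-1.5,9.5,-5.6,0,0,0.32],[-1.5,9.5,-5.6,0,0,0.32]]'
python3 - <<'E'
from h import *; from station import ctrl
go(.5627,-.0223,.215,-9.9)
b=ctrl.camera("scene");a=ctrl.camera("top")
B=cv2.resize(b["img"][110:230,260:380],(400,400),interpolation=2);A=cv2.resize(a["img"][110:230,260:380],(400,400),interpolation=2)
cv2.imwrite("pics/c8.png",np.hstack([A,B]))
E
```

```text
time_s: 16.95
ee_pos: [0.5625, -0.0213, 0.2645]
eef_rot: [3.142, 0.0, -0.174]
force: [0.3, -0.2, -0.8]
grip_width: 0.0161
grip_force: 25.0
t=16.9 pos [ 0.5625 -0.0213  0.2645] yaw -10.0 | shift [0.04 0.09 4.95] turn [ 0.     0.    -0.001] grip 16.1 25.0
```

View pics/c8.png

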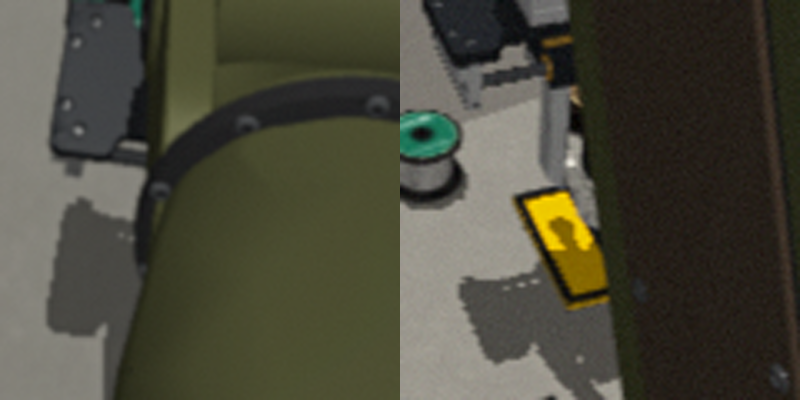

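The barrel is held over the long nest (crop (578,165)). Lower, release, lift and withdraw.

```bash
python3 -m jog '[[0,0.05,2.5,0,0,0],[0,0.1,4.4,0,0,0],[0,0.1,4.9,0,0,0],[0,0.1,4.9,0,0,0],[0,0.1,4.9,0,0,0],[0,0.1,4.9,0,0,0]]'
python3 -m jog '[[0,0,0.1,0,0,0],[0,0,0.1,0,0,0],[0,0,0.1,0,0,0],[0,0,-5,0,0,0],[0,0,-10,0,0,0],[0,0,-14,0,0,0],[0,0,-14,0,0,0]]' 40 >/dev/null
python3 -m jog '[[-3,5,0,0,0,0],[-6,10,0,0,0,0],[-9,15,0,0,0,0],[-12,20,0,0,0,0],[-15,25,0,0,0,0],[-18,30,0,0,0,0],[-20,33,0,0,0,0],[-20,33,0,0,0,0]]'
python3 -m jog '[[-4,4,0,0,0,0],[-7,8,0,0,0,0],[-10,12,0,0,0,0],[-10,12,0,0,0,0]]'
python3 - <<'E'
from station import ctrl; import cv2
b=ctrl.camera("top")
cv2.imwrite("pics/end.png",cv2.resize(b["img"][130:290,140:420],None,fx=2.8,fy=2.8,interpolation=2))
E
```

```text
time_s: 17.65
ee_pos: [0.5625, -0.0232, 0.2165]
eef_rot: [-3.142, -0.001, -0.176]
force: [0.2, -0.4, -0.2]
grip_width: 0.016
grip_force: 25.0
time_s: 19.15
ee_pos: [0.3055, -0.3146, 0.3554]
eef_rot: [3.142, 0.0, -0.177]
force: [0.3, -0.2, -0.3]
grip_width: 0.0378
grip_force: 0.0
time_s: 19.55
ee_pos: [0.1849, -0.416, 0.3553]
eef_rot: [3.142, 0.001, -0.181]
force: [0.2, 0.4, -0.9]
grip_width: 0.0375
grip_force: 0.0
```

View pics/end.png

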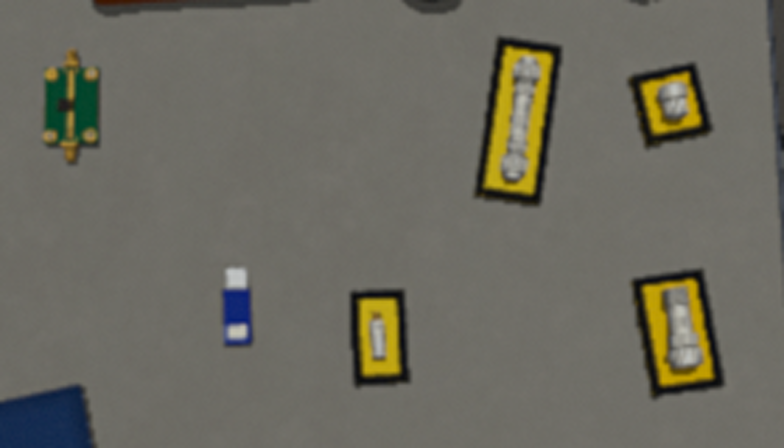

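All four parts lie inside their pockets: cap (675,101), attenuator (378,338), adaptor (682,328) and barrel (520,118). The USB stick and board have not moved. Hand in.

```bash
python3 -m jog '[[0,0,0,0,0,0],[0,0,0,0,0,0],[0,0,0,0,0,0],[0,0,0,0,0,0]]' >/dev/null; python3 -c "
from station import ctrl
print(ctrl.hand_in())"
```

```text
the job is handed in; nothing more can be done
None
```

All four white parts are lying in their matching nests, the USB stick and circuit board are where they were, and the job was handed in after about 20 s of the 112 s allowed (no verdict was returned).

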